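# Tip the spool magazine until the first spool stands at the mouth

### The arm

A 7-joint arm with a two-finger parallel gripper is mounted at the origin on a cart in front of the work surface, level with it; the furniture and walls round the work are solid. World frame = base frame: x ahead of the robot, y to its left, z up, the work surface at z = 0. Lengths are in m, angles in rad, forces in N, time in s.
With the tool pointing down it reaches from about 0.425 to 0.875 m from the base axis. Payload 4.7 kg.
Tool frame: the origin (TCP) lies midway between the tips of the shut fingers; the grasp point (between the pads) lies 19 mm behind it (r.grasp_offset is the distance from the TCP to the grasp point, in m); z points along the fingers, y is the line along which they close (so a half turn about z gives the same grasp; the last joint's range is limited). The gripper opens to 85 mm and grips with 20 to 120 N. Pads are 22 mm wide; open, the fingers measure 114 mm over their backs; the gripper's body (76 mm by 85 mm) begins 54 mm behind the grasp point. The pads swing forward as they close: fully open they stand 13 mm farther back than shut.
Start: joints at [1.326, 0.321, -0.07, 1.45, 0.023, 1.371, -0.057], TCP at [0.166, -0.628, 0.231] pointing down, gripper open.
Joint ranges: [-2.86, 2.86], [-0.3, 2.09], [-1.38, 1.24], [0.06, 2.45], [-1.56, 4.7], [0.09, 2.05], [-2.69, 2.69]. Speed limits (rad/s): [2.57, 2.57, 3.14, 3.14, 3.14, 3.14, 3.14].

### API

Orientations are given as a unit quaternion [x, y, z, w].
In Python, from cell import r gives the robot as it stands.
- The arm moves only by the tool send_rows, never from a script. Its argument "targets" is a list of rows, each a list of 5 numbers: the shift along the tool's x, y, z in cm, then the turn about the tool's z in units of 5 degrees (1.0 is 5 degrees), then the opening, from 0 (shut) to 1 (fully open). In form: [[x, y, z, yaw, grip], ...]. A call has 1 to 8 rows; each row shifts and turns the commanded pose from where the row before left it, along the tool's axes as they then stand; what a row does not reach is not made up. A row lasts 1/10 s, in which the tool goes at most 50 mm and 8.59 degrees, less where a joint would pass 70% of its speed; a pose out of reach is approached as far as the arm can. A call with a gripper value outside its range is refused whole. The fingers move at their own pace and stop on an object; the grip force is fixed at half the most. Time passes only in rows, so rows that do not move let the fingers close. It gives the time, the measured TCP pose, the force, the opening and the grip force at its end, in the units of the state.
- r.get_obs(): the state, without advancing time (a new reading comes with each control period).
- r.read_camera(name): name is "scene" or "top" or "wrist"; returns a dict with "frame" (420x560x3 uint8, red, green, blue), "fov_y" (degrees; the focal length in pixels is half the picture's height over the tangent of half this angle, whatever the lens; pixels are square), "cx", "cy" (the principal point, pixels), "position" and "rotation" of the camera in the world. Camera axes: x right, y up, looking along -z (the intrinsics and any distortion apply to the point x, -y, -z); pixel columns grow to the right and rows downward; lengths in m; the calibration is good to about 2 mm. A picture is of the moment at which its call begins. There is no depth.
- r.sign_off(): hands the job in; it is judged then, once.
The state is a dict: "t": time; "joints": joint angles; "qvel": joint speeds; "effort": joint torques, N m; "tcp_pos": TCP position; "tool_rot": TCP orientation; "contact_force": force on the tool from outside, world axes, zero at the start; "moment": the same for the moment, N m; "opening": opening from 0.0 (shut) to 1.0 (fully open); "grasp_force": force on a finger pad.
Only numpy, scipy, OpenCV 4.12 (cv2) and the standard library are available. Lean on these libraries where they do the work, as an engineer would, in place of code of your own. Each camera call takes 0.05 s, during which the arm holds its last target. There are 200 camera calls.

### The job

Bring the next valve spool up for picking: press the red thumb pad of the tipping magazine down slowly until the spools begin to slide, and stop them as soon as the front (brass-coloured) one comes out past the rim, so that once the tube is let back to its level rest the nose stands out of the mouth by about 12 mm (between 5 and 20 mm). No spool may drop out, do not touch the spools themselves, and leave the hex bolt, glass jar and gear beside the stand where they are.

Things in the scene. Friction and masses are not known exactly. Their poses are not given: they have to be found in the camera images.
- pad_top (a point): centre of the top face of the red round thumb pad (36 mm diameter) beside the tube; in mouth's axes 45 mm back, 72 mm to -y, 18 mm up; 85 mm ahead of the pivot, so 1 mm down is about 0.012 rad. Open space above. Pressing takes about 6 N at first, up to 10 N farther down, and up to 1.5 N less once the spools have slid forward. Let go, it rises again.
- pivot (a point): the hinge axis of the magazine tube, half-way between the two blue cheeks of the stand, 120 mm above the bench; x runs along the tube towards the mouth and tips with it, y is the hinge axis
- mouth (a point): middle of the lower rim of the tube's open end, on the inner floor; x points out along the tube, y across, z up; moves with the tube. Clear plastic tube on a dark steel floor, bore 16 x 16 mm, 290 mm long, 3 mm walls, 8 mm slot along the top, red closed tail; the mouth is 130 mm ahead of the pivot and 12 mm above it. A black catch tray, 20 mm high, is below.
- magazine (a joint): tilt of the tube, rad: 0 = level on its rest (start), positive = mouth down, stop at 0.7. A spring returns it to 0 when let go, wherever the spools are. The spools begin to slide at a tilt that differs each run (0.25 to 0.42); a little more tilt speeds them up; they stop within millimetres when the tilt is taken back 0.1 or more.
- front_spool_nose (a point): middle of the front end face of the first spool, 5 mm above the tube floor: brass-coloured, 62 mm long, 10 mm thick, about 80 g, lying along the tube, x out of the mouth; its centre is 31 mm behind this point. Starts 20 to 60 mm inside the mouth. Past about 30 mm out it tips over the rim and drops.
- second_spool_center (a point): centre of the second spool, silver, 62 mm long, 12 mm thick, lying in the tube a few mm behind the first; the spools slide together
- third_spool_center (a point): centre of the third spool, silver, 50 mm long, 12 mm thick, behind the second
- bolt_center (a point): middle of a grey hex bolt, 60 mm long, 22 mm high over its head, lying on the bench on the pad side of the stand
- jar_center (a point): centre of a glass jar with a lid, 62 mm diameter, 86 mm high, standing on the bench on the other side of the stand
- gear_center (a point): centre of a steel gear wheel, 48 mm diameter, 24 mm high, lying on the bench on the other side of the stand, towards the tail

How it is judged:
On the way:
1. the front spool has come to the rim while the tube was tipped (x of front_spool_nose in the frame of mouth above 0 m and value of joint magazine above 0.04 rad).
At the end, for the whole second after the job is handed in: the tube is back on its rest (tilt under 0.03 rad) with the front spool's nose 3 to 23 mm out past the rim and still lying on the tube floor, the two other spools behind it inside the tube (value of joint magazine below 0.03 rad and x of front_spool_nose in the frame of mouth between 0.003 and 0.023 m and z of front_spool_nose in the frame of mouth above -0.002 m and x of second_spool_center in the frame of mouth below -0.02 m and x of third_spool_center in the frame of mouth below -0.06 m); the robot touches nothing.
It fails at once if a spool dropped out of the tube (height (world z) of front_spool_nose below 0.035 m or x of front_spool_nose in the frame of mouth above 0.045 m).
It fails at once if the robot touched a spool (contact force between any of the arm, the fingers and front_spool above 0.3 N or contact force between any of the arm, the fingers and second_spool above 0.3 N or contact force between any of the arm, the fingers and third_spool above 0.3 N).
It fails at once if a bystander was shifted by more than 20 mm (distance of any of bolt_center, jar_center, gear_center from where it was at the start of the episode above 0.02 m).
It also fails if it takes over 64 s, if anything falls off the work surface, if the arm or the gripper's body presses on something with over 40 N, if the wrist force passes 120 N, or if a joint passes its speed limit or range.

## Working session

There is one attempt and no reset: what is moved stays moved. The work goes in short steps, Python scripts to look and compute and a tool call to move; the robot and the scene stay as the last step left them, time stands still between calls to the robot, and variables do not carry over. Pictures are saved under pics/ and viewed, at most 10 in all, crops included, and the job is handed in when it is done.

Besides the shell and the picture viewer there is one more tool, called as name(argument=value, ...) on one line, values as JSON. send_rows: Moves the arm, as the interface text tells. Its arguments: {"type":"object","properties":{"targets":{"type":"array"}},"required":["targets"]}

```bash
ls; mkdir -p pics
python3 - <<'E'
from cell import r
import cv2
o=r.get_obs();print({k:o[k] for k in('t','tcp_pos','tool_rot','contact_force','opening')})
for n in('scene','top'):
    c=r.read_camera(n);print(n,{k:v for k,v in c.items() if k!='frame'})
    cv2.imwrite(f'pics/{n}0.png',c['frame'][:,:,::-1])
E
```

```text
pics
{'t': 0.0, 'tcp_pos': array([ 0.16614312, -0.62785468,  0.23019905]), 'tool_rot': array([ 9.91639268e-01,  1.29037384e-01, -1.78470280e-04, -9.40007971e-04]), 'contact_force': array([-0.70137737,  0.26362205, -0.17883503]), 'opening': 1.0043161839053516}
scene {'fov_y': 50.18334010575114, 'cx': 281.02106400793497, 'cy': 211.3609142458731, 'position': array([-0.02986473, -0.37662247,  0.53627456]), 'rotation': array([ 0.41480512, -0.26039948, -0.45593366,  0.74313749])}
top {'fov_y': 48.3929517568742, 'cx': 276.44430129210184, 'cy': 210.33729989392677, 'position': array([ 0.47850617, -0.08246896,  1.02751159]), 'rotation': array([ 0.06752098, -0.04287533, -0.70234848,  0.70732541])}
```

View pics/scene0.png

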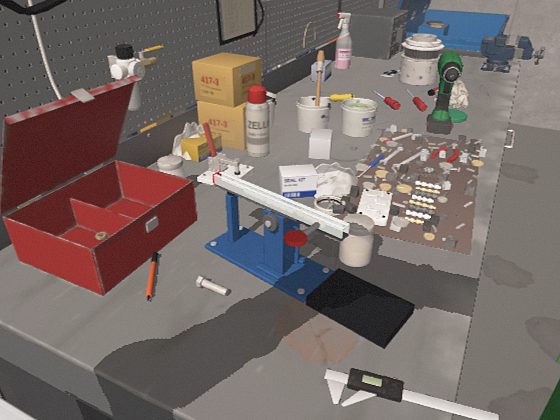

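View pics/top0.png

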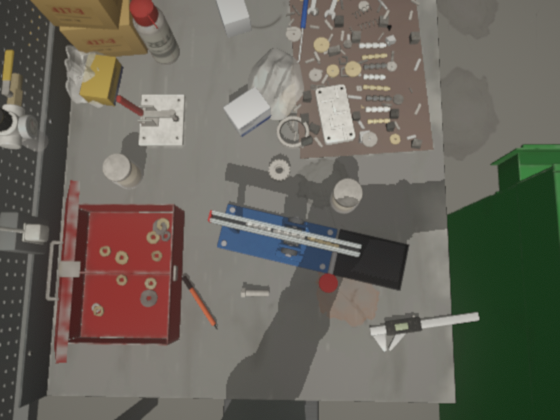

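The scene view shows the level tube with its red pad at about (296,239). In the top view the pad is at (328,283), the tail near (212,216), the mouth near (360,248), and the brass spool around (325,240).

```bash
cat > h.py <<'E'
from cell import r
import numpy as np, cv2
from scipy.spatial.transform import Rotation as R
def cam(n,save=None):
    c=r.read_camera(n)
    if save: cv2.imwrite(save,c['frame'][:,:,::-1])
    c['f']=c['frame'].shape[0]/2/np.tan(np.radians(c['fov_y'])/2)
    c['R']=R.from_quat(c['rotation']).as_matrix(); return c
def ray(c,u,v):
    d=c['R']@np.array([(u-c['cx'])/c['f'],-(v-c['cy'])/c['f'],-1]); return c['position'],d
def onz(c,u,v,z):
    p,d=ray(c,u,v); return p+d*(z-p[2])/d[2]
def proj(c,P):
    q=(np.asarray(P)-c['position'])@c['R']; return np.array([c['cx']-c['f']*q[0]/q[2],c['cy']+c['f']*q[1]/q[2]])
def tri(c1,a,c2,b):
    p,d=ray(c1,*a);q,e=ray(c2,*b)
    s=np.linalg.lstsq(np.c_[d,-e],q-p,rcond=None)[0]
    return (p+d*s[0]+q+e*s[1])/2,np.linalg.norm(p+d*s[0]-q-e*s[1])
def blobs(c,box,hue='red'):
    x0,y0,x1,y1=box; h=cv2.cvtColor(c['frame'][y0:y1,x0:x1],cv2.COLOR_RGB2HSV)
    H,S,V=cv2.split(h)
    m=((H<8)|(H>172))&(S>140)&(V>60) if hue=='red' else (H>12)&(H<32)&(S>60)&(V>50)
    n,l,st,ce=cv2.connectedComponentsWithStats(m.astype(np.uint8))
    return sorted([(int(st[i][4]),[int(k) for k in st[i][:4]+[x0,y0,0,0]],ce[i]+[x0,y0]) for i in range(1,n)],key=lambda t:-t[0])
E
python3 - <<'E'
from h import *
t=cam('top');s=cam('scene')
for b in blobs(t,(190,190,400,310))[:3]: print('T',b, onz(t,*b[2],.15))
for b in blobs(s,(200,150,400,280))[:3]: print('S',b)
for b in blobs(t,(200,200,370,262),'y')[:4]: print('Y',b, onz(t,*b[2],.142))
a=blobs(t,(300,260,350,310))[0];b=blobs(s,(270,220,320,260))[0]
print('tri',tri(t,a[2],s,b[2]))
cv2.imwrite('pics/crop1.png',np.hstack([cv2.resize(t['frame'][200:300,200:370,::-1],None,fx=4.5,fy=4.5,interpolation=cv2.INTER_CUBIC)]))
cv2.imwrite('pics/crop2.png',cv2.resize(s['frame'][150:275,200:380,::-1],None,fx=4.4,fy=4.4,interpolation=cv2.INTER_CUBIC))
E
```

```text
T (259, [319, 274, 18, 18], array([327.75289575, 282.58301158])) [ 0.48185219 -0.1473848   0.15      ]
T (9, [209, 212, 3, 6], array([209.77777778, 214.77777778])) [0.60759503 0.07612889 0.15      ]
T (7, [190, 288, 6, 5], array([192.57142857, 289.57142857])) [0.46655892 0.10385199 0.15      ]
S (313, [284, 230, 23, 17], array([294.85303514, 238.00319489]))
S (21, [210, 150, 6, 6], array([212.71428571, 152.66666667]))
S (12, [213, 171, 8, 4], array([217.16666667, 172.83333333]))
Y (67, [308, 238, 31, 9], array([323.        , 241.80597015])) [ 0.55807746 -0.13956708  0.142     ]
tri (array([ 0.48175785, -0.1473358 ,  0.14791785]), np.float64(0.0004536245554947356))
```

View pics/crop1.png

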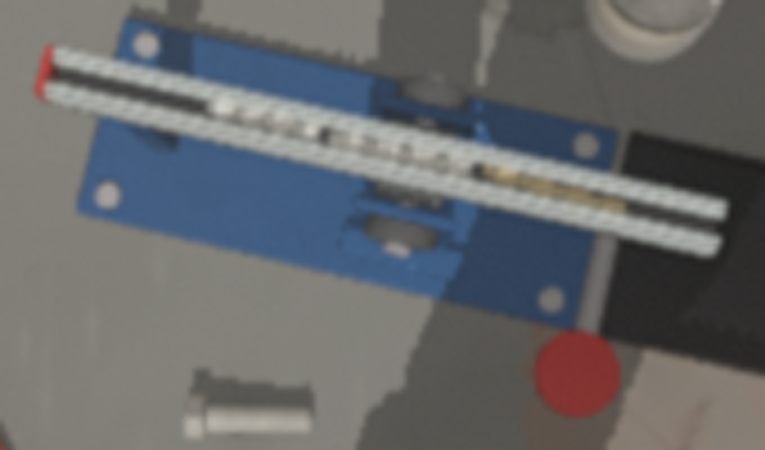

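View pics/crop2.png

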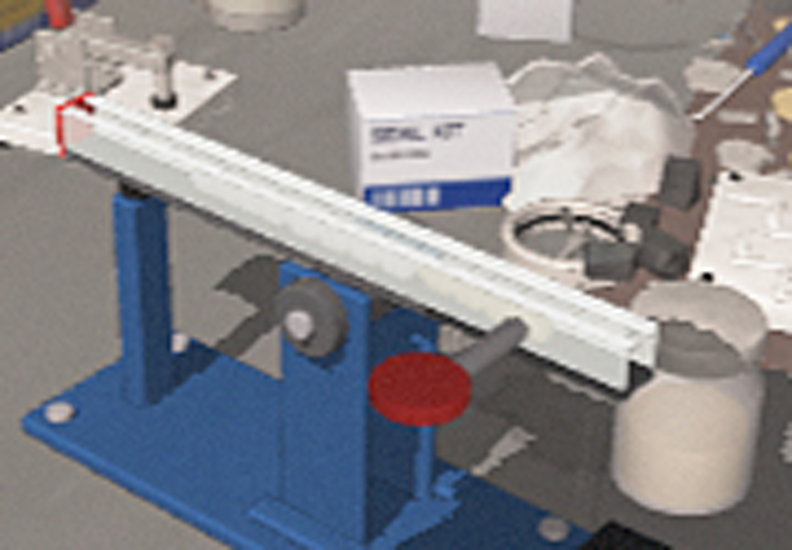

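The crops show the mouth's top rim centre at about (360.4,251) and the brass front end at about (339,246) in the top image, so the nose is roughly 40 mm inside. Next I'll work out the frame.

```bash
cat >> h.py <<'E'
PAD=np.array([.4818,-.1474,.150])
E
python3 - <<'E'
from h import *
t=cam('top')
m=onz(t,360.4,251.1,.151); tl=onz(t,200+45/4.5,200+72/4.5,.143); n=onz(t,339.3,246.2,.142)
u=(m-tl)[:2];print('len',np.linalg.norm(u)); 
# frame from pad + tail: tail at (-.290 or so,0), pad (-.045,-.072)
u/=np.linalg.norm(u);v=np.array([-u[1],u[0]])
mp=PAD[:2]+.045*u+.072*v
print('u',u,np.degrees(np.arctan2(u[1],u[0])),'mouth seen',m,'from pad',mp)
d=(n-m)[:2];print('nose rel mouth',d@u,d@v,'piv',mp-.13*u)
o=r.get_obs();T=R.from_quat(o['tool_rot']).as_matrix();print(T.round(3));g=PAD+[0,0,.03]-o['tcp_pos'];print('move cm',T.T@g*100,o['t'])
print('yaw deg tool y vs u',np.degrees(np.arctan2(T[1,1],T[0,1])))
E
```

```text
len 0.2927432589208137
u [-0.22497617 -0.97436427] -103.00147692634867 mouth seen [ 0.54039113 -0.20835047  0.151     ] from pad [ 0.5418303  -0.20744468]
nose rel mouth -0.03932710046320782 0.000753775619450565 piv [ 0.5710772  -0.08077732]
[[ 0.967  0.256 -0.   ]
 [ 0.256 -0.967  0.001]
 [-0.    -0.001 -1.   ]]
move cm [ 42.80722394 -38.3931309    5.11027294] 0.25
yaw deg tool y vs u -75.17046626008916
```

send_rows(targets=[[2.7, -2.4, 0.3, 0, 0], [2.7, -2.4, 0.3, 0, 0], [2.7, -2.4, 0.3, 0, 0], [2.7, -2.4, 0.3, 0, 0], [2.7, -2.4, 0.3, 0, 0], [2.7, -2.4, 0.3, 0, 0], [2.7, -2.4, 0.3, 0, 0], [2.7, -2.4, 0.3, 0, 0]])

```text
t: 1.05
tcp_pos: [0.3266, -0.3861, 0.2073]
tool_rot: [0.992, 0.129, 0.0, 0.0]
contact_force: [0.4, 0.3, 1.0]
opening: -0.001
grasp_force: 0.0
```

send_rows(targets=[[2.7, -2.4, 0.3, 0, 0], [2.7, -2.4, 0.3, 0, 0], [2.7, -2.4, 0.3, 0, 0], [2.7, -2.4, 0.3, 0, 0], [2.7, -2.4, 0.3, 0, 0], [2.7, -2.4, 0.3, 0, 0], [2.7, -2.4, 0.3, 0, 0], [0, 0, 0, 0, 0]])

```text
t: 1.85
tcp_pos: [0.4682, -0.171, 0.1863]
tool_rot: [0.991, 0.133, 0.001, -0.001]
contact_force: [0.7, 0.6, 0.7]
opening: 0.0
grasp_force: 0.0
```

send_rows(targets=[[0.9, -0.9, 0.5, 0, 0], [0.9, -0.9, 0.5, 0, 0], [0, 0, 0.5, 0, 0], [0, 0, 0.5, 0, 0], [0, 0, 0, 0, 0]])

```text
t: 2.35
tcp_pos: [0.4774, -0.1557, 0.1654]
tool_rot: [0.992, 0.128, -0.001, -0.0]
contact_force: [0.9, -0.4, -0.4]
opening: 0.002
grasp_force: 0.0
```

Run:
```python
from h import *
o=r.get_obs();print(o['t'],o['tcp_pos'],o['contact_force'])
t=cam('top');s=cam('scene')
a=cv2.resize(t['frame'][170:300,240:400,::-1],(480,390));b=cv2.resize(s['frame'][150:280,200:380,::-1],(540,390))
cv2.imwrite('pics/c3.png',cv2.resize(np.hstack([a,b]),None,fx=.78,fy=.78))
```

```text
2.35 [ 0.47743849 -0.15566004  0.16544468] [ 0.88485642 -0.43300314 -0.412744  ]
```

View pics/c3.png

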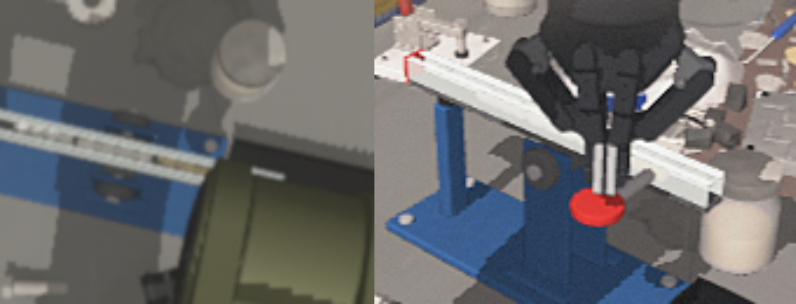

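The top view shows the wrist hiding the mouth beyond column ~325, though the brass tail is still visible. The scene view shows the shut fingers over the red pad, with the mouth in clear sight. I'll centre and descend to contact, then build a profile along the tube.

send_rows(targets=[[0.6, -0.5, 0.4, 0, 0], [0, 0, 0.5, 0, 0], [0, 0, 0.4, 0, 0], [0, 0, 0, 0, 0]])

```text
t: 2.85
tcp_pos: [0.4824, -0.1482, 0.1524]
tool_rot: [0.992, 0.129, -0.001, -0.0]
contact_force: [0.2, 0.8, -1.4]
opening: 0.0
grasp_force: 0.0
```

```bash
cat >> h.py <<'E'
from scipy.optimize import brentq
from scipy.ndimage import map_coordinates
U=np.array([-.225,-.9744,0]);W=np.array([.9744,-.225,0]);Z=np.array([0,0,1.])
PIV=np.array([.5705,-.0811,.120])
def tilt(z): 
    d=.150-z
    return 0. if d<=0 else brentq(lambda a:.085*np.sin(a)-.030*(np.cos(a)-1)-d,-.05,.8)
def mpt(th,x,y,z): # mouth-frame point to world
    a=.130+x; b=.012+z
    return PIV+U*(a*np.cos(th)+b*np.sin(th))+W*y+Z*(b*np.cos(th)-a*np.sin(th))
def prof(c,th,xs,y,z):
    P=np.array([proj(c,mpt(th,x,y,z)) for x in xs])
    f=cv2.GaussianBlur(c['frame'],(3,3),0).astype(float)
    rgb=np.array([map_coordinates(f[:,:,k],[P[:,1],P[:,0]],order=1) for k in range(3)]).T
    return P,rgb
E
cat > look.py <<'E'
from h import *
import sys
o=r.get_obs();th=tilt(o['tcp_pos'][2]);print(o['t'],o['tcp_pos'].round(4),o['contact_force'].round(1),'th',round(th,3))
n=f"pics/s_{o['t']:.2f}.png"
s=cam('scene',n);t=cam('top',n.replace('s_','t_'))
xs=np.arange(-.12,.032,.004)
P,a=prof(s,th,xs,0,.006);Q,b=prof(t,th,xs,0,.010)
rb=lambda a:((a[:,0]-a[:,2])).round().astype(int)
print('x ',*(xs*1000).round().astype(int));print('S ',*rb(a));print('T ',*rb(b))
print('mouth px',P[30].round(1),Q[30].round(1))
E
python3 look.py
```

```text
2.85 [ 0.4824 -0.1482  0.1524] [ 0.2  0.8 -1.4] th 0.0
x  -120 -116 -112 -108 -104 -100 -96 -92 -88 -84 -80 -76 -72 -68 -64 -60 -56 -52 -48 -44 -40 -36 -32 -28 -24 -20 -16 -12 -8 -4 0 4 8 12 16 20 24 28
S  -4 -3 -4 -3 -2 -2 -3 -4 -2 -4 6 13 12 12 12 13 10 11 13 12 9 6 5 6 5 6 6 5 5 1 2 8 20 26 28 28 28 29
T  8 8 10 7 5 18 28 32 30 28 29 14 10 13 13 14 14 15 15 14 11 13 14 13 14 14 14 14 14 14 14 14 14 15 14 14 14 15
mouth px [345.5 234.1] [359.4 251. ]
```

The brass reads -101 (tail, top view) to -39 (nose, scene view), which matches its 62 mm length. Now I'll press to about 0.2 rad.

send_rows(targets=[[0, 0, 0.3, 0, 0], [0, 0, 0.3, 0, 0], [0, 0, 0.3, 0, 0], [0, 0, 0.3, 0, 0], [0, 0, 0.3, 0, 0], [0, 0, 0.3, 0, 0], [0, 0, 0.2, 0, 0], [0, 0, 0, 0, 0]])

```text
t: 3.75
tcp_pos: [0.4826, -0.1523, 0.1345]
tool_rot: [0.992, 0.128, -0.0, 0.003]
contact_force: [-3.1, -5.4, 8.8]
opening: -0.002
grasp_force: 4.7
```

```bash
python3 look.py
python3 - <<'E'
import cv2,glob
f=sorted(glob.glob('pics/s_*.png'))[-1]
cv2.imwrite('pics/v4.png',cv2.resize(cv2.imread(f)[150:290,230:390],None,fx=4,fy=4,interpolation=cv2.INTER_CUBIC))
E
```

```text
3.75 [ 0.4826 -0.1523  0.1345] [-3.1 -5.4  8.8] th 0.177
x  -120 -116 -112 -108 -104 -100 -96 -92 -88 -84 -80 -76 -72 -68 -64 -60 -56 -52 -48 -44 -40 -36 -32 -28 -24 -20 -16 -12 -8 -4 0 4 8 12 16 20 24 28
S  -3 -2 -4 -2 -3 1 12 -3 -4 -4 -4 -2 -4 6 9 14 13 14 12 13 8 6 6 5 5 5 5 5 5 1 3 28 29 29 29 30 31 34
T  9 9 9 8 8 21 28 32 29 28 29 18 11 12 13 13 13 14 14 12 11 13 13 14 13 13 13 14 14 14 14 14 14 14 15 14 15 14
mouth px [344.9 246.4] [358.6 252. ]
```

View pics/v4.png

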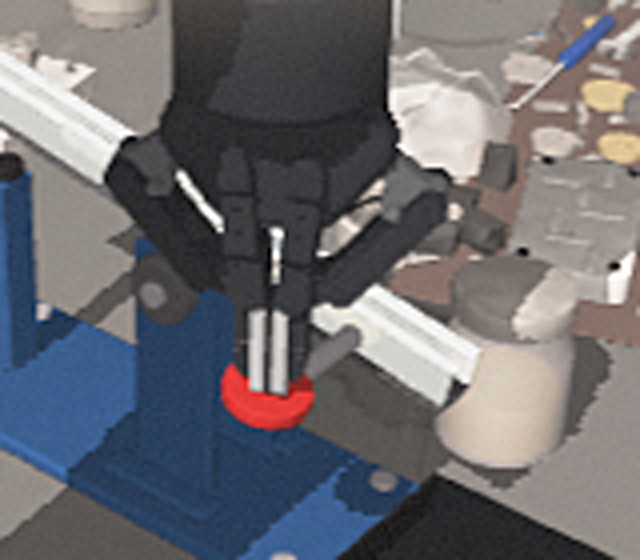

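The view shows the fingers centred on the tipped pad and the mouth clear against the jar; the nose is still at -39. I'll continue in small steps.

send_rows(targets=[[0, 0, 0.15, 0, 0], [0, 0, 0.15, 0, 0], [0, 0, 0.15, 0, 0], [0, 0, 0, 0, 0]])

```text
t: 4.25
tcp_pos: [0.4824, -0.1529, 0.1301]
tool_rot: [0.992, 0.128, -0.0, 0.003]
contact_force: [-3.4, -6.9, 8.0]
opening: -0.004
grasp_force: 5.0
```

```bash
python3 look.py
```

```text
4.25 [ 0.4824 -0.1529  0.1301] [-3.4 -6.9  8. ] th 0.227
x  -120 -116 -112 -108 -104 -100 -96 -92 -88 -84 -80 -76 -72 -68 -64 -60 -56 -52 -48 -44 -40 -36 -32 -28 -24 -20 -16 -12 -8 -4 0 4 8 12 16 20 24 28
S  -4 -3 -3 -2 -3 0 9 -3 -5 -5 -4 -2 -4 -2 3 9 13 13 12 12 8 4 5 3 4 4 4 3 3 3 5 31 31 31 30 32 32 34
T  9 9 9 8 10 21 29 32 30 28 29 18 10 12 13 13 13 13 14 13 11 13 12 13 14 14 14 14 14 14 13 14 14 14 14 14 14 14
mouth px [344.3 249.5] [358.1 252.2]
```

send_rows(targets=[[-0.05, 0.1, 0.1, 0, 0], [-0.05, 0.1, 0.1, 0, 0], [0, 0, 0, 0, 0]])

```text
t: 4.65
tcp_pos: [0.4824, -0.1533, 0.128]
tool_rot: [0.992, 0.128, -0.0, 0.002]
contact_force: [-3.2, -3.6, 7.2]
opening: -0.0
grasp_force: 4.4
```

```bash
python3 look.py
```

```text
4.65 [ 0.4824 -0.1533  0.128 ] [-3.2 -3.6  7.2] th 0.25
x  -120 -116 -112 -108 -104 -100 -96 -92 -88 -84 -80 -76 -72 -68 -64 -60 -56 -52 -48 -44 -40 -36 -32 -28 -24 -20 -16 -12 -8 -4 0 4 8 12 16 20 24 28
S  -3 -2 -3 -2 -3 1 10 1 -4 -4 -4 -3 -3 -3 -1 8 13 12 12 11 8 4 5 4 4 4 4 4 4 2 6 31 31 31 31 33 33 34
T  9 9 9 8 11 22 29 32 30 29 31 24 11 11 12 13 13 13 14 14 12 12 13 13 14 13 14 14 13 14 15 14 14 15 14 15 14 15
mouth px [344. 251.] [357.7 252.3]
```

```bash
cat > q.py <<'E'
from h import *
o=r.get_obs();th=tilt(o['tcp_pos'][2])
s=cam('scene',f"pics/s_{o['t']:.2f}.png");t=cam('top')
rb=lambda a:a[:,0]-a[:,2]
xs=np.arange(-.12,-.045,.001);b=rb(prof(t,th,xs,0,.010)[1]);i=np.where(b>18)[0]
xn=np.arange(-.06,.032,.003);a=rb(prof(s,th,xn,0,.006)[1])
print(round(o['t'],2),'th',round(th,3),'F',o['contact_force'].round(1),'brass T',*(1000*xs[i[[0,-1]]]).round() if len(i) else '','=> nose by tail',(1000*xs[i[0]]+62).round() if len(i) else '')
print(*(xn*1000).round().astype(int));print(*a.round().astype(int))
E
python3 q.py
```

```text
4.75 th 0.249 F [-3.7 -4.   8. ] brass T -101.0 -75.0 => nose by tail -39.0
-60 -57 -54 -51 -48 -45 -42 -39 -36 -33 -30 -27 -24 -21 -18 -15 -12 -9 -6 -3 0 3 6 9 12 15 18 21 24 27 30
8 12 11 12 12 11 10 6 4 5 4 4 4 4 4 5 4 4 4 3 5 27 32 32 30 30 31 32 32 34 33
```

send_rows(targets=[[-0.05, 0.1, 0.1, 0, 0], [0, 0, 0, 0, 0]])

```text
t: 5.05
tcp_pos: [0.4823, -0.1535, 0.127]
tool_rot: [0.992, 0.128, 0.0, 0.001]
contact_force: [-2.9, -1.6, 7.1]
opening: -0.004
grasp_force: 4.1
```

```bash
python3 q.py
```

```text
5.05 th 0.262 F [-2.9 -1.6  7.1] brass T -101.0 -74.0 => nose by tail -39.0
-60 -57 -54 -51 -48 -45 -42 -39 -36 -33 -30 -27 -24 -21 -18 -15 -12 -9 -6 -3 0 3 6 9 12 15 18 21 24 27 30
5 10 12 13 12 12 10 6 4 4 5 4 3 4 4 4 5 4 3 2 6 27 32 31 31 31 32 32 32 34 33
```

send_rows(targets=[[-0.02, 0.05, 0.1, 0, 0], [0, 0, 0, 0, 0], [0, 0, 0, 0, 0]])

```text
t: 5.45
tcp_pos: [0.4824, -0.1537, 0.126]
tool_rot: [0.992, 0.129, 0.0, 0.001]
contact_force: [-3.4, -1.7, 8.2]
opening: -0.001
grasp_force: 4.0
```

```bash
python3 q.py|head -1
```

```text
5.45 th 0.272 F [-3.4 -1.7  8.2] brass T -101.0 -73.0 => nose by tail -39.0
```

send_rows(targets=[[-0.02, 0.05, 0.1, 0, 0], [0, 0, 0, 0, 0], [0, 0, 0, 0, 0]])

```text
t: 5.85
tcp_pos: [0.4823, -0.1538, 0.125]
tool_rot: [0.992, 0.129, 0.0, 0.001]
contact_force: [-3.9, -2.3, 6.8]
opening: 0.002
grasp_force: 3.8
```

```bash
python3 q.py|head -1
```

```text
5.85 th 0.284 F [-3.9 -2.3  6.8] brass T -101.0 -73.0 => nose by tail -39.0
```

send_rows(targets=[[-0.02, 0.05, 0.1, 0, 0], [0, 0, 0, 0, 0]])

```text
t: 6.15
tcp_pos: [0.4823, -0.1539, 0.1239]
tool_rot: [0.992, 0.129, 0.0, 0.001]
contact_force: [-3.9, -0.9, 8.0]
opening: 0.0
grasp_force: 3.6
```

```bash
python3 q.py|head -1
```

```text
6.15 th 0.296 F [-3.9 -0.9  8. ] brass T -97.0 -72.0 => nose by tail -35.0
```

Sliding has begun (-39 to -35), so I'm holding the tilt and watching.

```bash
python3 q.py
```

```text
6.25 th 0.296 F [-3.  -0.5  6.8] brass T -91.0 -73.0 => nose by tail -29.0
-60 -57 -54 -51 -48 -45 -42 -39 -36 -33 -30 -27 -24 -21 -18 -15 -12 -9 -6 -3 0 3 6 9 12 15 18 21 24 27 30
-1 8 12 10 11 11 11 11 10 6 3 3 3 4 4 4 3 3 3 2 8 28 30 31 31 32 32 32 34 32 22
```

```bash
python3 q.py
```

```text
6.35 th 0.296 F [-2.8 -0.6  6.8] brass T -83.0 -72.0 => nose by tail -21.0
-60 -57 -54 -51 -48 -45 -42 -39 -36 -33 -30 -27 -24 -21 -18 -15 -12 -9 -6 -3 0 3 6 9 12 15 18 21 24 27 30
0 8 11 11 11 11 11 10 11 10 10 7 3 4 4 4 4 4 3 3 8 28 31 31 32 32 32 33 34 32 23
```

Speed is about 80–90 mm/s, so the nose should be near -17 now. I'll let it run one more row, then take the tilt back.

send_rows(targets=[[0, 0, 0, 0, 0], [0, 0, -0.8, 0, 0], [0, 0, -1.0, 0, 0], [0, 0, 0, 0, 0]])

```text
t: 6.85
tcp_pos: [0.4833, -0.1529, 0.1431]
tool_rot: [0.992, 0.129, 0.001, 0.0]
contact_force: [-0.2, 1.5, 4.0]
opening: -0.002
grasp_force: 2.3
```

```bash
python3 q.py
python3 - <<'E'
import cv2,glob
f=sorted(glob.glob('pics/s_*.png'))[-1];print(f)
cv2.imwrite('pics/v5.png',cv2.resize(cv2.imread(f)[190:290,280:390],None,fx=5,fy=5,interpolation=cv2.INTER_CUBIC))
E
```

```text
6.85 th 0.08 F [-0.2  1.5  4. ] brass T => nose by tail 
-60 -57 -54 -51 -48 -45 -42 -39 -36 -33 -30 -27 -24 -21 -18 -15 -12 -9 -6 -3 0 3 6 9 12 15 18 21 24 27 30
5 5 6 7 9 11 11 12 12 11 11 12 12 13 12 12 12 12 29 61 53 50 53 65 41 26 26 29 30 31 31
pics/s_6.85.png
```

View pics/v5.png

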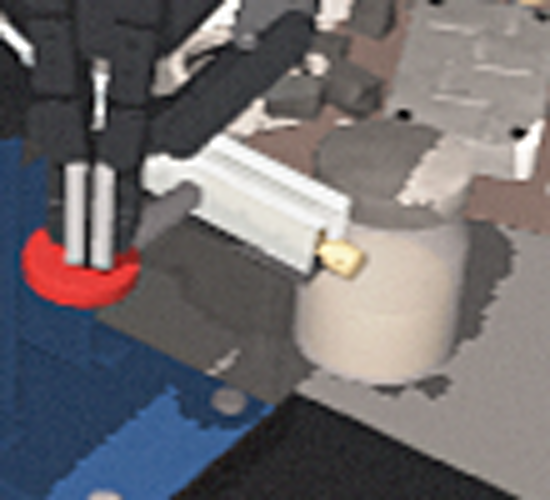

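The crop shows the brass nose standing out of the mouth at about (345,257); the profile ends near +11 to 12 mm. Now I'll let the tube back gently and clear off.

send_rows(targets=[[0, 0, -0.2, 0, 0], [0, 0, -0.2, 0, 0], [0, 0, -0.2, 0, 0], [0, 0, -0.2, 0, 0], [0, 0, -0.3, 0, 0], [0, 0, -1, 0, 0], [0, 0, -2, 0, 0], [0, 0, -2, 0, 0]])

```text
t: 7.75
tcp_pos: [0.4809, -0.1537, 0.2019]
tool_rot: [0.992, 0.129, -0.001, -0.0]
contact_force: [1.4, -0.4, 0.1]
opening: 0.004
grasp_force: 0.0
```

send_rows(targets=[[-3, 3, -1, 0, 0], [-3, 3, 0, 0, 0], [-3, 3, 0, 0, 0], [-3, 3, 0, 0, 0], [-3, 3, 0, 0, 0], [0, 0, 0, 0, 0], [0, 0, 0, 0, 0]])

```text
t: 8.45
tcp_pos: [0.3741, -0.3375, 0.2116]
tool_rot: [0.992, 0.127, -0.001, -0.0]
contact_force: [-0.1, 0.3, -0.2]
opening: 0.002
grasp_force: 0.0
```

Run:
```python
from h import *
o=r.get_obs();print(o['t'],o['tcp_pos'],o['contact_force'])
s=cam('scene');t=cam('top')
rb=lambda a:(a[:,0]-a[:,2]).round().astype(int)
xs=np.arange(-.06,.03,.002)
print(*(xs*1000).round().astype(int));print('T',*rb(prof(t,0,xs,0,.010)[1]));print('S',*rb(prof(s,0,xs,0,.005)[1]))
for b in blobs(t,(300,260,350,310))[:1]: print('pad T',b[2])
for b in blobs(s,(270,220,320,260))[:1]: print('pad S',b[2])
a=cv2.resize(t['frame'][190:300,220:390,::-1],(525,340));b=cv2.resize(s['frame'][180:290,260:390,::-1],(402,340))
cv2.imwrite('pics/v6.png',cv2.resize(np.hstack([a,b]),None,fx=.86,fy=.86))
```

```text
8.45 [ 0.37410703 -0.3375161   0.21159982] [-0.0630607   0.30105478 -0.1759127 ]
-60 -58 -56 -54 -52 -50 -48 -46 -44 -42 -40 -38 -36 -34 -32 -30 -28 -26 -24 -22 -20 -18 -16 -14 -12 -10 -8 -6 -4 -2 0 2 4 6 8 10 12 14 16 18 20 22 24 26 28
T 9 9 9 9 10 13 19 23 27 30 33 32 30 28 28 29 30 32 34 33 32 31 32 32 32 33 33 33 33 35 40 44 46 47 47 44 33 16 5 2 3 3 3 2 2
S 5 5 4 4 5 6 7 9 11 11 11 11 11 10 10 11 12 11 12 11 11 11 11 12 12 10 15 31 53 60 59 56 56 61 69 63 40 27 27 27 27 27 27 28 28
pad T [327.90980392 282.71372549]
pad S [294.82649842 238.00315457]
```

View pics/v6.png

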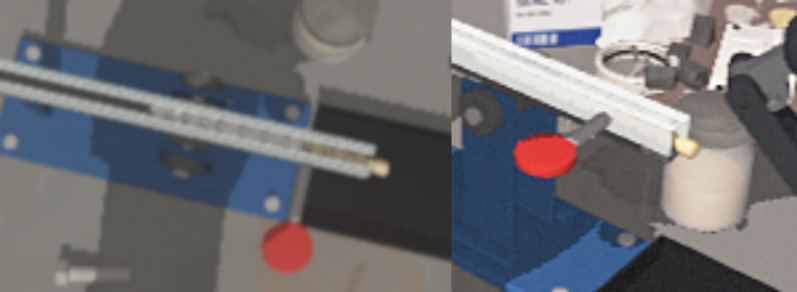

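Nose at about +12.5 mm in both views, tail at -48. The pad is back at its starting pixels, so the tube is level. The silver spools are behind it inside the tube, and the robot is clear. Handing in.

```bash
python3 -c "
from cell import r
print(r.sign_off())"
```

```text
the job is handed in; nothing more can be done
None
```

The job is handed in: the tube is back on its level rest with the front spool's nose about 12 mm out of the mouth, the other two spools are behind it in the tube, and the arm is clear; `sign_off` returned no verdict.

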